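Quiet toy-shop till: volume off, scan the carriage, scanner back

TASK

It is nap time, so first turn the toy till's red volume dial fully anticlockwise to its stop. Then take the toy scanner out of its tray, aim its window at the middle of the striped tag on the red carriage's roof from about 7 cm away and hold it steady there for at least a second without touching the carriage. Set the scanner gently back down flat in its tray, and leave the other toys where they are.

Things in the scene. Friction and masses are not known exactly. Their poses are not given: they have to be found in the camera images.
- volume (a joint): The dial's angle in rad: 0 = fully anticlockwise (seen from above) against its stop, i.e. off; grows clockwise to 4.71 = loudest, against the other stop. Stays where it is left; light friction (0.03 N m).
- volume_grip (a point): Grip point of the dial, on its upright axis, 37 mm above the till top. Red knob 48 mm across with a raised bar 46 mm long, 14 mm wide, its faces from 23 mm below this point to 7 mm above. x axis along the bar, turning with the dial; white pointer line on the -x half. A 72 mm grey disc lies under it; dots around it on the till grow from off to loud.
- till: Blue toy shop till, fixed: 160 x 180 mm (x, y), flat top 70 mm high, with a display ridge along its far edge (local x 47 to 77 mm) up to 123 mm high. Origin: centre of its underside; its front faces local -x. The dial's axis is at local x -20, y +30 mm; keys 4 mm proud fill the -y half.
- tray: Grey shallow tray, fixed, open on top: 200 x 115 mm (x, y), rim 15 mm high, walls and floor 5 mm thick. Origin: centre of its underside; long side along local x. The scanner lies in its middle.
- scanner: Toy hand scanner, loose, 0.12 kg, 150 mm long along x (head at +x), 55 mm high. Origin: centre of its underside. Yellow handle 26 mm wide (y), z 26 to 50 mm, free to grip from x -50 to +18 mm; orange foot below its rear (x -75 to -50) and orange head 46 mm wide in front (x 19 to 75), tilted 45 degrees down. It rests level on foot and head.
- scanner_grip (a point): Middle of the scanner's handle, at local x -12, y 0, z 38 mm of the scanner; same axes as the scanner.
- scanner_beam (a point): Centre of the scanner's black window on the head's lower front face (local x 62.6, y 0, z 12 mm of the scanner). This point's x axis is the beam: out of the window, forward and 45 degrees down when the scanner is level; its y axis is the scanner's y.
- carriage: Red wooden train carriage, loose, 0.25 kg: 130 x 60 mm, roof 74 mm high, dark wheels, cream windows. Origin: centre of its underside; long side along x.
- tag (a point): Middle of the white 44 x 44 mm tag with black stripes, flat on top of the carriage's roof, facing up (75 mm above the bench).
- jar: Closed glass marble jar with white lid, 80 mm across, 106 mm high; origin at the centre of its underside. Leave alone.
- tugboat: Teal plastic tugboat, 113 x 56 mm, 86 mm high; origin at its underside, bow to +x. Leave alone.
- halfmoon: Beechwood half-moon block standing on its flat side, 96 x 40 mm, 48 mm high; origin at the centre of its underside. Leave alone.
- bucket: Small grey aluminium toy bucket, 100 mm across the rim, 85 mm high; origin at the centre of its underside. Leave alone.
Mind the look-alikes: they are no part of the job. Of the things shaped like the till, the blue one is meant. Leave any green look-alike of the scanner alone.

How it is judged:
By the outcome, as a careful person would: the job done as asked, in the order asked, and still so for the second after the job is handed in, with the robot touching nothing.
It also fails if it takes over 72 s, if anything falls off the work surface, if the arm or the gripper's body presses on something with over 40 N, if the wrist force passes 120 N, or if a joint passes its speed limit or range.

ROBOT

A 6-joint arm with a two-finger parallel gripper is mounted at the origin on the work surface. World frame = base frame: x ahead of the robot, y to its left, z up, the work surface at z = 0. Lengths are in m, angles in rad, forces in N, time in s.
With the tool pointing down it reaches from about 0.275 to 0.725 m from the base axis. Payload 15.9 kg.
Tool frame: the origin (TCP) lies midway between the tips of the shut fingers; the grasp point (between the pads) lies 19 mm behind it (robot.grip_depth is the distance from the TCP to the grasp point, in m); z points along the fingers, y is the line along which they close (so a half turn about z gives the same grasp; the last joint's range is limited). The gripper opens to 85 mm and grips with 20 to 120 N. Pads are 22 mm wide; open, the fingers measure 114 mm over their backs; the gripper's body (76 mm by 85 mm) begins 54 mm behind the grasp point. The pads swing forward as they close: fully open they stand 13 mm farther back than shut.
Start: joints at [1.282, 0.213, -0.034, 1.323, 0, 1.571], TCP at [0.142, 0.479, 0.231] pointing down, gripper open.
Joint ranges: [-2.98, 2.98], [-0.74, 1.72], [-1.14, 1.35], [-2.1, 2.04], [-1.57, 1.44], [-3.14, 3.14]. Speed limits (rad/s): [1.89, 1.89, 2.39, 2.57, 3.14, 3.14].

INTERFACE

Orientations are given as a rotation vector (axis times angle).
In Python, from plant import telemetry, optics, robot gives the robot as it stands.
- The arm moves only by the tool move_arm, never from a script. Its argument "deltas" is a list of rows, each a list of 5 numbers: the shift along the tool's x, y, z in cm, then the turn about the tool's z in rad, then the finger opening in cm, from 0 to 8.54. A call has 1 to 20 rows; each row is the pose to reach, as a shift and turn from the pose commanded when the call began, along the tool's axes at that moment; what a row does not reach only later rows make up. A row lasts 1/8 s, in which the tool goes at most 62.5 mm and 10.7 degrees, less where a joint would pass 70% of its speed; a pose out of reach is approached as far as the arm can. A call with a gripper value outside its range is refused whole. The fingers move at their own pace and stop on an object; the grip force is fixed at half the most. Time passes only in rows, so rows that repeat a pose let the fingers close. It gives the time, the measured TCP pose, the force, the opening and the grip force at its end, in the units of the state.
- telemetry.get_state(): the state, without advancing time (a new reading comes with each control period).
- optics.snapshot(name): name is "side" or "top" or "wrist"; returns (picture, depth): 384x512x3 uint8, red, green, blue; 384x512 float32, m along the optical axis (not along the pixel's ray), 0 where there is no reading.
- optics.calibration(name): a dict with "fx", "fy", "cx", "cy" (pixels), "origin" and "attitude" of the camera in the world. Camera axes: x right, y down, z forward; pixel columns grow to the right and rows downward; lengths in m; the calibration is good to about 2 mm. The wrist camera is an equidistant fisheye: a pixel r from the principal point sees the ray r / f radians off the axis. A picture is of the moment at which its call begins: read the wrist's pose just before it. calibration takes no time and is no camera call; for the wrist camera it gives the pose at the moment of the call.
- robot.sign_off(): hands the job in; it is judged then, once.
The state is a dict: "t": time; "q": joint angles; "joint_velocities": joint speeds; "tau": joint torques, N m; "tcp_pos": TCP position; "tool_rot": TCP orientation; "ft_force": force on the tool from outside, world axes, zero at the start; "wrist_torque": the same for the moment, N m; "opening": opening from 0.0 (shut) to 1.0 (fully open); "finger_force": force on a finger pad.
Only numpy, scipy, OpenCV 4.12 (cv2) and the standard library are available. Lean on these libraries where they do the work, as an engineer would, in place of code of your own. Each camera call takes 0.05 s, during which the arm holds its last target. There are 200 camera calls.

## Working session

There is one attempt and no reset: what is moved stays moved. The work goes in short steps, Python scripts to look and compute and a tool call to move; the robot and the scene stay as the last step left them, time stands still between calls to the robot, and variables do not carry over. Pictures are saved under pics/ and viewed, at most 10 in all, crops included, and the job is handed in when it is done.

Besides the shell and the picture viewer there is one more tool, called after "Call:" by a JSON object that holds its "method" and its "body", one argument or row to a line. move_arm: Moves the arm, as the interface text tells. Its arguments: {"type":"object","properties":{"deltas":{"type":"array"}},"required":["deltas"]}

```bash
mkdir -p pics
cat > h.py <<'E'
import numpy as np, cv2
from scipy.spatial.transform import Rotation as R
from plant import telemetry, optics, robot
def att(c):
    a=np.array(c["attitude"]); return a if a.shape==(3,3) else R.from_rotvec(a).as_matrix()
def cloud(name):
    im,d=optics.snapshot(name); c=optics.calibration(name)
    v,u=np.mgrid[:384,:512]
    p=np.stack([(u-c["cx"])/c["fx"]*d,(v-c["cy"])/c["fy"]*d,d],-1)@att(c).T+np.array(c["origin"])
    p[d==0]=np.nan
    return im,p
E
python3 - <<'E'
from h import *
print(telemetry.get_state()); 
for n in("top","side"):
    print(n,optics.calibration(n)); im,p=cloud(n); np.savez(n,im=im,p=p)
    cv2.imwrite(f"pics/{n}0.png",cv2.resize(im[...,::-1],(800,600)))
E
```

```text
{'t': 0.0, 'q': array([ 1.28196540e+00,  2.13375247e-01, -3.50504638e-02,  1.32352601e+00,
        3.91710093e-06,  1.57082771e+00]), 'joint_velocities': array([ 0.00143952,  0.00101584,  0.00093984, -0.00201726, -0.00079139,
       -0.00046716]), 'tau': array([-3.55638105e-03, -6.86169291e+01,  4.87115765e+01,  1.77378271e-02,
       -2.18130640e-04,  2.78196239e-07]), 'tcp_pos': array([0.14231518, 0.47895418, 0.23081006]), 'tool_rot': array([-4.52143401e-01, -3.10871333e+00,  1.79501943e-03]), 'ft_force': array([ 0.66487773, -0.03341593, -0.12851098]), 'wrist_torque': array([ 0.02187495, -0.00395927,  0.05090515]), 'finger_force': 0.0, 'opening': 1.0014466323655542}
top {'fx': 391.84181905028834, 'fy': 391.84181905028834, 'cx': 245.39973819508987, 'cy': 186.69666804992843, 'origin': array([0.3571726 , 0.01889672, 1.0931471 ]), 'attitude': array([-2.1706415 ,  2.13883325, -0.14894222])}
side {'fx': 390.4070133671189, 'fy': 390.4070133671189, 'cx': 257.45175421255607, 'cy': 192.5597623258682, 'origin': array([ 0.26103216, -0.98842578,  0.88485212]), 'attitude': array([-2.23294088,  0.24083704, -0.13664535])}
```

View pics/top0.png

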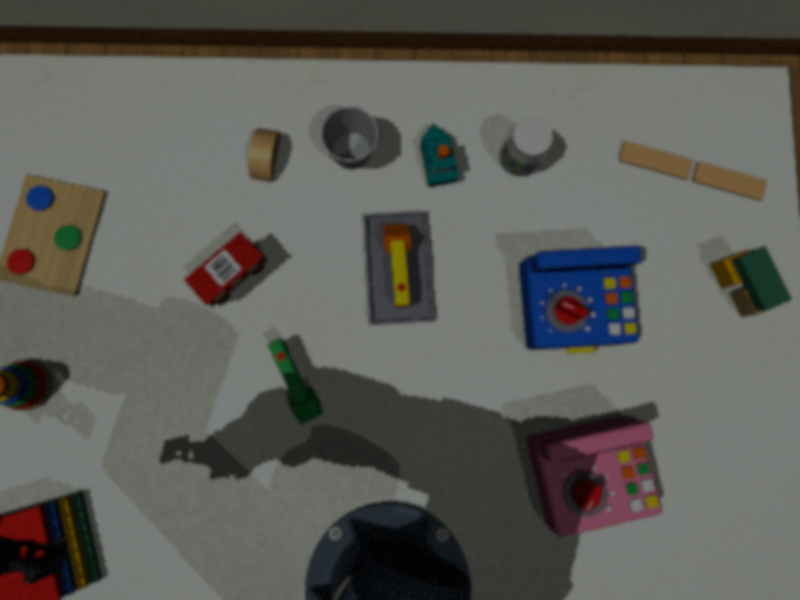

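View pics/side0.png

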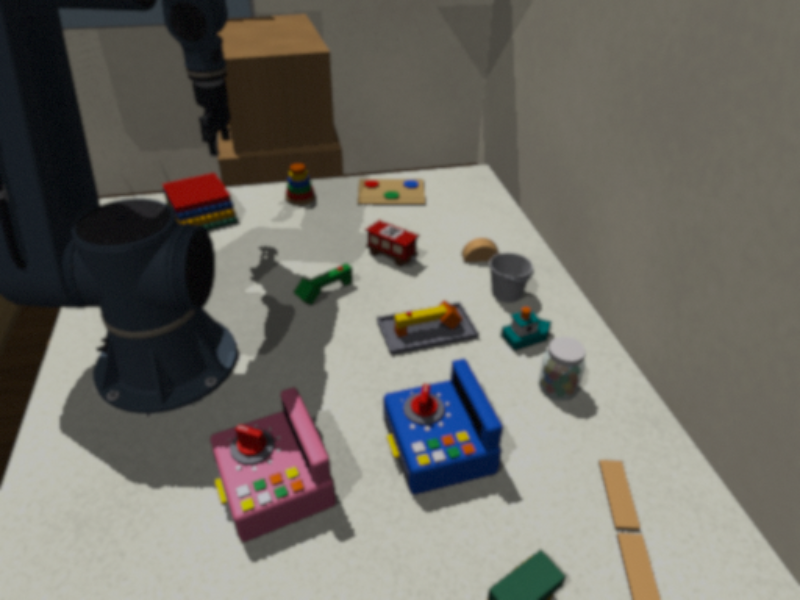

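The top view shows the blue till's dial at (570,310), the scanner in its tray at (400,265) with its head away from the robot, the carriage at (225,268), and green and pink look-alikes at (295,380) and (595,475). The side view shows the same layout with the arm clear of everything.

```bash
cat > m.py <<'E'
from h import *
def rect(p,m,name,zr):
    s=m&(p[...,2]>zr[0])&(p[...,2]<zr[1]); q=p[s]
    n,l,st,_=cv2.connectedComponentsWithStats(s.astype(np.uint8))
    k=1+np.argmax(st[1:,4]); q=p[l==k]
    r=cv2.minAreaRect((q[:,:2]*1000).astype(np.float32)); 
    e=np.linalg.eigh(np.cov(q[:,:2].T))[1][:,-1]
    print(name,len(q),np.round(r[0],1),np.round(r[1],1),round(r[2],1),"pca",round(np.degrees(np.arctan2(e[1],e[0])),1),"mean",np.round(q.mean(0)*1000,1),"zmed",round(np.nanmedian(q[:,2])*1000,1))
    return l==k
def box(u0,v0,u1,v1):
    b=np.zeros((384,512),bool); b[int(v0*.64):int(v1*.64),int(u0*.64):int(u1*.64)]=1; return b
E
python3 - <<'E'
from m import *
d=np.load("top.npz"); im,p=d["im"],d["p"]
hsv=cv2.cvtColor(im,cv2.COLOR_RGB2HSV); H,S,V=[hsv[...,i].astype(int) for i in range(3)]
red=((H<6)|(H>172))&(S>150)&(V>60); yel=(H>20)&(H<33)&(S>150)&(V>80); ora=(H>5)&(H<18)&(S>150)
blue=(H>105)&(H<125)&(S>150)
rect(p,blue&box(500,230,660,360),"till top",(.055,.085))
rect(p,blue&box(500,230,660,360),"ridge",(.11,.14))
rect(p,red&box(540,280,600,340),"bar",(.098,.13))
rect(p,red&box(540,280,600,340),"knob",(.06,.13))
rect(p,(yel|red)&box(360,210,440,325),"handle",(.03,.075))
rect(p,(ora)&box(370,210,430,260),"head",(.01,.075))
rect(p,(yel|ora|red)&box(360,210,440,325),"scanner",(.01,.075))
rect(p,box(360,205,440,330),"tray",(.009,.03))
rect(p,box(180,225,270,310),"carriage",(.06,.09))
rect(p,(S<90)&box(195,240,255,290),"tag",(.06,.09))
for n,b in (("jar",(500,115,560,180)),("tug",(420,120,465,190)),("bucket",(320,105,380,170)),("half",(245,125,285,182)),("green",(265,330,325,425))):
    rect(p,box(*b),n,(.02,.2))
a=im[175:225,335:410]; s=np.load("side.npz")["im"][238:290,245:300]
cv2.imwrite("pics/dial0.png",np.hstack([cv2.resize(x[...,::-1],(400,400),interpolation=cv2.INTER_CUBIC) for x in (a,s)]))
E
```

```text
till top 1943 [ 484.1 -317.8] [151.6 177.4] 2.3 pca 84.3 mean [ 475.6 -303.2   69.3] zmed 69.5
ridge 736 [ 548.6 -314.9] [ 28.4 167.1] 4.2 pca 94.0 mean [ 547.7 -313.6  121.6] zmed 122.1
bar 97 [ 467.6 -292.4] [43.8 14.4] 68.4 pca 66.7 mean [ 466.2 -292.4  112. ] zmed 112.8
knob 231 [ 466.7 -290.2] [44.4 41.1] 7.1 pca 58.1 mean [ 464.4 -290.8   96. ] zmed 86.9
handle 375 [531.2 -12. ] [111.9  25.5] 4.6 pca -175.0 mean [532.3 -11.7  53.7] zmed 53.9
head 199 [594.7  -7.3] [48.6 44. ] 1.4 pca 89.6 mean [597.8  -6.7  48.5] zmed 49.1
scanner 588 [547.   -8.5] [144.1  44. ] 1.4 pca -175.2 mean [553.8 -10.1  52. ] zmed 53.6
tray 412 [548.8 -10.4] [200.7 114.9] 4.2 pca -176.6 mean [549.  -11.4  13.9] zmed 14.0
carriage 1075 [532.2 287.2] [ 62. 126.] 42.6 pca 132.7 mean [531.2 286.5  73.4] zmed 73.4
tag 299 [531.9 287.5] [46.3 46.4] 42.9 pca 111.3 mean [532.  287.3  74. ] zmed 74.0
jar 920 [ 757.8 -229.2] [78.  73.4] 20.6 pca 82.9 mean [ 749.3 -225.5   87.3] zmed 102.9
tug 682 [756.3 -80.5] [108.9  56.1] 11.0 pca -166.6 mean [744.5 -79.6  45.4] zmed 32.4
bucket 739 [767.9  77.8] [98.4 99.6] 0.9 pca -146.3 mean [782.   79.6  59.9] zmed 62.0
half 467 [755.2 236.1] [41.2 87.4] 81.5 pca 169.5 mean [749.5 235.8  38.8] zmed 40.9
green 735 [346.2 168.1] [147.1  45.9] 27.8 pca -152.7 mean [338.4 162.5  45.6] zmed 48.0
```

View pics/dial0.png

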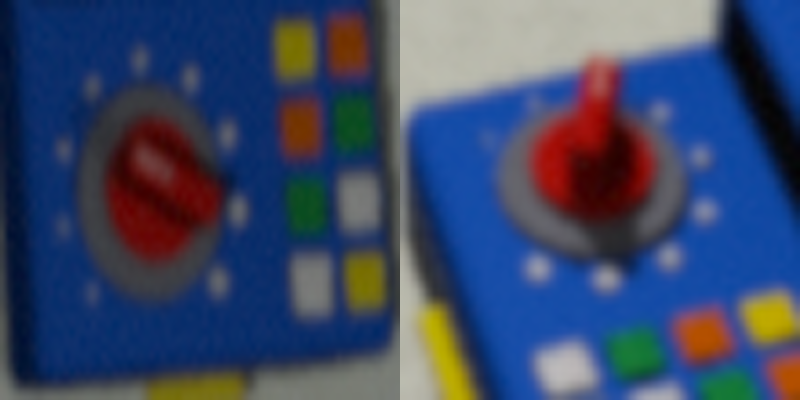

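The dial crop shows the white pointer end at upper left. The smallest dot (off) is at (93,293), lower left in the top view. The pointer is now at about 67° in world yaw and off is at about 139°, so it needs roughly 1.26 rad anticlockwise.

```bash
cat >> h.py <<'E'
def plan(x,y,z,psi):
    """tool deltas (cm, rad) to TCP x,y,z with closing axis at yaw psi deg (mod 180)"""
    s=telemetry.get_state(); M=R.from_rotvec(s["tool_rot"]).as_matrix()
    cur=np.degrees(np.arctan2(M[1,1],M[0,1])); dt=-((psi-cur+90)%180-90)
    print("psi",round(cur,1),"delta",np.round(M.T@(np.array([x,y,z])-s["tcp_pos"])*100,2),"turn",round(np.radians(dt),3),"q6",round(s["q"][5],2),"t",round(s["t"],2))
E
python3 -c "
from h import *
plan(.4665,-.292,.18,-22.5)
print(optics.calibration('wrist'))"
```

```text
psi 73.5 delta [-53.04 -64.67   5.15] turn -1.467 q6 1.57 t 0.1
{'fx': 297.3186396354542, 'fy': 297.3186396354542, 'cx': 252.3236061684845, 'cy': 188.21675944216878, 'origin': array([0.0643596 , 0.50238871, 0.37400119]), 'attitude': array([2.30005752, 1.71795406, 0.27724386])}
```

Call:
{"method": "move_arm", "body": {
  "deltas": [
    [-4, -4.8, 0, 0.12, 4],
    [-8, -9.6, 0, 0.24, 4],
    [-12, -14.4, 0, 0.36, 4],
    [-16, -19.2, 0, 0.48, 4],
    [-20, -24, 0, 0.6, 4],
    [-24, -28.8, 0, 0.72, 4],
    [-28, -33.6, 0, 0.84, 4],
    [-32, -38.4, 0, 0.96, 4],
    [-36, -43.2, 0, 1.08, 4],
    [-40, -48, 0, 1.2, 4],
    [-44, -53, 0.5, 1.32, 4],
    [-47, -57.5, 1.5, 1.44, 4],
    [-50, -61.5, 3, 1.56, 4],
    [-53.04, -64.67, 5.15, 1.675, 4],
    [-53.04, -64.67, 5.15, 1.675, 4],
    [-53.04, -64.67, 5.15, 1.675, 4]
  ]
}}

```text
t: 2.1
tcp_pos: [0.4663, -0.2914, 0.1795]
tool_rot: [-2.611, -1.745, 0.001]
ft_force: [0.0, 0.3, -0.2]
opening: 0.466
finger_force: 0.0
```

Run:
```python
from h import *
c=optics.calibration('wrist'); im,d=optics.snapshot('wrist')
v,u=np.mgrid[:384,:512]; a=(u-c['cx'])/c['fx'];b=(v-c['cy'])/c['fy'];th=np.hypot(a,b)+1e-9
p=np.stack([a/th*np.tan(th)*d,b/th*np.tan(th)*d,d],-1)@att(c).T+c['origin']; p[d==0]=np.nan
hsv=cv2.cvtColor(im,cv2.COLOR_RGB2HSV).astype(int)
red=((hsv[...,0]<6)|(hsv[...,0]>172))&(hsv[...,1]>150)
from m import rect
rect(p,red,"bar",(.1,.125)); rect(p,red,"knob",(.06,.125))
plan(.4665,-.292,.091,-22.5)
cv2.imwrite('pics/w1.png',im[...,::-1])
```

```text
bar 995 [ 467.6 -293. ] [44.3 13.9] 67.1 pca 66.6 mean [ 468.2 -291.1  113.5] zmed 114.2
knob 2444 [ 468.  -292.6] [45.3 46.1] 66.0 pca 66.1 mean [ 468.4 -290.6   96.6] zmed 85.4
psi -22.5 delta [-0.09  0.04  8.92] turn 0.001 q6 1.4 t 2.15
```

Call:
{"method": "move_arm", "body": {
  "deltas": [
    [-0.1, 0.19, 4, 0.015, 4],
    [-0.1, 0.19, 7, 0.015, 4],
    [-0.1, 0.19, 8.9, 0.015, 4],
    [-0.1, 0.19, 8.9, 0.015, 4],
    [-0.1, 0.19, 8.9, 0.015, 1],
    [-0.1, 0.19, 8.9, 0.015, 1],
    [-0.1, 0.19, 8.9, 0.015, 1],
    [-0.1, 0.19, 8.9, 0.015, 1],
    [-0.1, 0.19, 8.9, 0.015, 1]
  ]
}}

```text
t: 3.28
tcp_pos: [0.468, -0.2931, 0.0925]
tool_rot: [2.625, 1.725, 0.001]
ft_force: [-8.1, 6.1, 14.9]
opening: 0.15
finger_force: 59.2
```

Call:
{"method": "move_arm", "body": {
  "deltas": [
    [0, 0, 0, -0.15, 1],
    [0, 0, 0, -0.3, 1],
    [0, 0, 0, -0.45, 1],
    [0, 0, 0, -0.6, 1],
    [0, 0, 0, -0.75, 1],
    [0, 0, 0, -0.9, 1],
    [0, 0, 0, -1.05, 1],
    [0, 0, 0, -1.15, 1],
    [0, 0, 0, -1.2, 1],
    [0, 0, 0, -1.2, 1],
    [0, 0, 0, -1.2, 1]
  ]
}}

```text
t: 4.65
tcp_pos: [0.467, -0.2931, 0.0925]
tool_rot: [-1.192, -2.906, 0.001]
ft_force: [-15.8, 4.4, 19.9]
opening: 0.151
finger_force: 60.0
```

```bash
python3 -c "
from h import *
s=telemetry.get_state();print(s['wrist_torque'],s['ft_force'],s['q'],s['opening']);plan(.468,-.293,.0925,50)"
```

```text
[1.33064803 3.1197403  0.04234936] [-15.76435411   4.43870826  19.85879074] [-5.59984144e-01  3.81675148e-01 -1.62544928e-01  1.02714786e+00
 -7.27672450e-04  2.18792498e-01] 0.1511495972290125
psi 45.4 delta [-0.06  0.07 -0.  ] turn -0.081 q6 0.22 t 4.65
```

Call:
{"method": "move_arm", "body": {
  "deltas": [
    [0, 0, 0, -0.03, 1],
    [0, 0, 0, -0.06, 1],
    [0, 0, 0, -0.09, 1],
    [0, 0, 0, -0.12, 1],
    [0, 0, 0, -0.12, 1]
  ]
}}

```text
t: 5.28
tcp_pos: [0.467, -0.2931, 0.0925]
tool_rot: [-1.018, -2.971, 0.001]
ft_force: [-15.4, 5.7, 21.0]
opening: 0.149
finger_force: 70.2
```

```bash
python3 -c "
from h import *
s=telemetry.get_state();print(s['wrist_torque'],s['ft_force'],s['q'][5],s['opening']);plan(.468,-.293,.0925,50)"
```

```text
[ 1.41046911  3.07950315 -1.55767027] [-15.36743552   5.7224593   21.00172059] 0.09968396704533358 0.14918645426674212
psi 52.2 delta [-0.07  0.08 -0.  ] turn 0.038 q6 0.1 t 5.28
```

Call:
{"method": "move_arm", "body": {
  "deltas": [
    [0, 0, 0, 0.0, 4],
    [0, 0, 0, 0, 4],
    [0, 0, 0, 0, 4],
    [0, 0, -4, 0, 4],
    [0, 0, -9, 0, 4],
    [0, 0, -12, 0, 4],
    [0, 0, -12, 0, 4],
    [0, 0, -12, 0, 4]
  ]
}}

```text
t: 6.28
tcp_pos: [0.4679, -0.2932, 0.2101]
tool_rot: [-1.016, -2.972, -0.0]
ft_force: [0.4, 0.5, -0.3]
opening: 0.468
finger_force: 0.0
```

Run:
```python
from h import *
from m import rect
c=optics.calibration('wrist'); im,d=optics.snapshot('wrist')
v,u=np.mgrid[:384,:512]; a=(u-c['cx'])/c['fx'];b=(v-c['cy'])/c['fy'];th=np.hypot(a,b)+1e-9
p=np.stack([a/th*np.tan(th)*d,b/th*np.tan(th)*d,d],-1)@att(c).T+c['origin']; p[d==0]=np.nan
hsv=cv2.cvtColor(im,cv2.COLOR_RGB2HSV).astype(int)
red=((hsv[...,0]<6)|(hsv[...,0]>172))&(hsv[...,1]>150)
rect(p,red,"bar",(.1,.125))
blue=(hsv[...,0]>105)&(hsv[...,0]<125)&(hsv[...,1]>150)
rect(p,blue,"ridge",(.11,.14))
plan(.5345,-.0115,.15,94.5)
cv2.imwrite('pics/w2.png',im[...,::-1])
```

```text
bar 763 [ 466.4 -292.7] [14.  43.8] 49.3 pca 138.9 mean [ 465.5 -292.   113.6] zmed 114.2
ridge 2116 [ 552.1 -351.4] [28.6 97.6] 4.1 pca 96.1 mean [ 549.7 -352.7  122.5] zmed 123.1
psi 52.3 delta [11.94 26.36  5.99] turn -0.737 q6 0.1 t 6.33
```

View pics/w2.png

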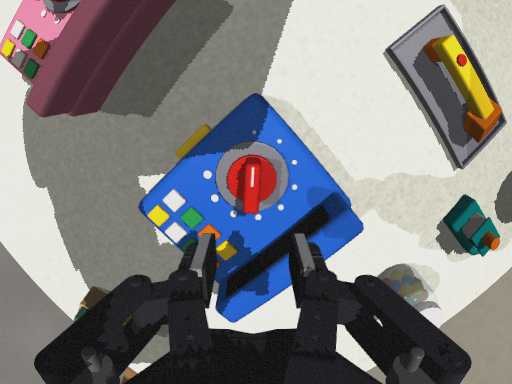

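The dial bar sits at 139°, pointer at the smallest dot (253,132), so it is at its off stop. Next is the scanner.

Call:
{"method": "move_arm", "body": {
  "deltas": [
    [2, 4.5, 0, -0.12, 6],
    [4, 9, 0, -0.24, 6],
    [6, 13.5, 0, -0.37, 6],
    [8, 18, 0, -0.5, 6],
    [10, 22.5, 1, -0.62, 6],
    [11.94, 26.36, 3, -0.737, 6],
    [11.94, 26.36, 3, -0.737, 6],
    [11.94, 26.36, 3, -0.737, 6]
  ]
}}

```text
t: 7.32
tcp_pos: [0.5346, -0.012, 0.1803]
tool_rot: [0.122, -3.138, 0.0]
ft_force: [0.8, 0.0, 1.1]
opening: 0.71
finger_force: 0.0
```

Run:
```python
from h import *
from m import rect
c=optics.calibration('wrist'); im,d=optics.snapshot('wrist')
v,u=np.mgrid[:384,:512]; a=(u-c['cx'])/c['fx'];b=(v-c['cy'])/c['fy'];th=np.hypot(a,b)+1e-9
p=np.stack([a/th*np.tan(th)*d,b/th*np.tan(th)*d,d],-1)@att(c).T+c['origin']; p[d==0]=np.nan
H,S,V=[x.astype(int) for x in cv2.split(cv2.cvtColor(im,cv2.COLOR_RGB2HSV))]
yel=(H>20)&(H<33)&(S>150); ora=(H>5)&(H<18)&(S>150);red=((H<6)|(H>172))&(S>150)
rect(p,yel|red,"handle",(.045,.075)); rect(p,yel|red|ora,"scanner",(.01,.075)); rect(p,ora,"head",(.01,.075))
rect(p,S<90,"tray",(.009,.02))
plan(.5345,-.0115,.15,94.5)
cv2.imwrite('pics/w3.png',im[...,::-1])
```

```text
handle 2982 [531.1 -13.4] [112.4  25. ] 5.2 pca -174.7 mean [527.8 -13.4  55.3] zmed 55.4
scanner 4186 [548.2 -12.2] [146.8  45.3] 6.4 pca -174.7 mean [544.8 -11.8  53.8] zmed 55.3
head 1135 [596.1  -6.8] [50.5 45.3] 6.2 pca 96.3 mean [592.6  -7.3  50.3] zmed 51.9
tray 2677 [548.1 -10.6] [200.3 115.7] 4.2 pca -175.3 mean [543.5  -9.7  14.6] zmed 15.0
psi 94.4 delta [0.02 0.1  3.06] turn -0.002 q6 -0.1 t 7.38
```

View pics/w3.png

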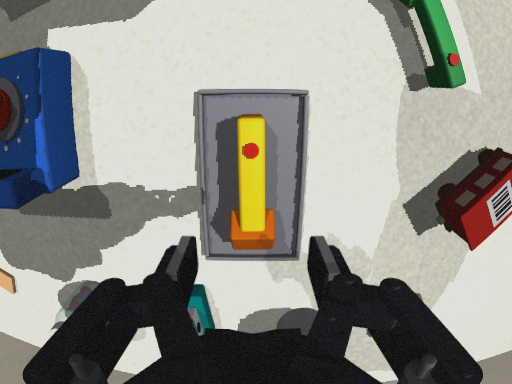

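The wrist view shows the scanner centred in its tray, handle at (252,170) and head at (252,230), square to the fingers.

Call:
{"method": "move_arm", "body": {
  "deltas": [
    [-0.23, -0.1, 5, -0.014, 6],
    [-0.23, -0.1, 10, -0.014, 6],
    [-0.23, -0.1, 14, -0.014, 6],
    [-0.23, -0.1, 15.8, -0.014, 6],
    [-0.23, -0.1, 15.8, -0.014, 6],
    [-0.23, -0.1, 15.8, -0.014, 1.5],
    [-0.23, -0.1, 15.8, -0.014, 1.5],
    [-0.23, -0.1, 15.8, -0.014, 1.5],
    [-0.23, -0.1, 15.8, -0.014, 1.5],
    [-0.23, -0.1, 15.8, -0.014, 1.5]
  ]
}}

```text
t: 8.62
tcp_pos: [0.5383, -0.0129, 0.0241]
tool_rot: [-0.144, 3.136, -0.001]
ft_force: [-1.5, -1.8, 7.1]
opening: 0.301
finger_force: 58.5
```

Call:
{"method": "move_arm", "body": {
  "deltas": [
    [0, 0, -0.5, 0, 1.5],
    [0, 0, -1.5, 0, 1.5],
    [0, 0, -3.5, 0, 1.5],
    [0, 0, -6, 0, 1.5],
    [0, 0, -9, 0, 1.5],
    [0, 0, -12, 0, 1.5],
    [0, 0, -14, 0, 1.5],
    [0, 0, -14, 0, 1.5],
    [0, 0, -14, 0, 1.5]
  ]
}}

```text
t: 9.75
tcp_pos: [0.537, -0.0126, 0.1622]
tool_rot: [0.145, -3.138, -0.0]
ft_force: [0.3, 0.2, -2.0]
opening: 0.297
finger_force: 58.9
```

Run:
```python
from h import *
from m import rect,box
s=telemetry.get_state();print(s['tcp_pos'],s['tool_rot'],s['finger_force'],s['ft_force'])
c=optics.calibration('wrist'); im,d=optics.snapshot('wrist')
v,u=np.mgrid[:384,:512]; a=(u-c['cx'])/c['fx'];b=(v-c['cy'])/c['fy'];th=np.hypot(a,b)+1e-9
p=np.stack([a/th*np.tan(th)*d,b/th*np.tan(th)*d,d],-1)@att(c).T+c['origin']; p[d==0]=np.nan
H,S,V=[x.astype(int) for x in cv2.split(cv2.cvtColor(im,cv2.COLOR_RGB2HSV))]
yel=(H>20)&(H<33)&(S>150); red=((H<6)|(H>172))&(S>150)
k=rect(p,yel,"handle",(.1,.25)); q=p[k]
A=np.c_[q[:,:2]-q[:,:2].mean(0),np.ones(len(q))]; print("top plane",np.linalg.lstsq(A,q[:,2],rcond=None)[0])
im,p=cloud("top"); H,S,V=[x.astype(int) for x in cv2.split(cv2.cvtColor(im,cv2.COLOR_RGB2HSV))]
rect(p,box(180,225,270,310),"carriage",(.06,.09))
rect(p,(S<90)&box(195,240,255,290),"tag",(.06,.09))
im,p=cloud("side"); H,S,V=[x.astype(int) for x in cv2.split(cv2.cvtColor(im,cv2.COLOR_RGB2HSV))]
rect(p,(S<90)&box(375,220,412,242),"tag side",(.06,.09))
yel=(H>20)&(H<33)&(S>150); q=p[yel&(p[...,2]>.1)&(p[...,1]>-.1)]; print("side handle",q.mean(0) if len(q) else 0,len(q))
cv2.imwrite('pics/s4.png',cv2.resize(im[...,::-1],(800,600)))
```

```text
[ 0.53699824 -0.01262932  0.16218645] [ 1.44723360e-01 -3.13753272e+00 -7.25597298e-05] 58.93290817737579 [ 0.31828725  0.20976459 -1.9585596 ]
handle 10261 [525.  -12.7] [102.6  29.1] 5.4 pca -174.6 mean [514.4 -14.5 193.1] zmed 193.3
top plane [0.01240036 0.00143242 0.19307612]
carriage 1073 [532.4 287.5] [ 62.  126.3] 42.7 pca 132.8 mean [531.2 286.5  73.5] zmed 73.5
tag 301 [531.4 287.4] [46.9 46.8] 42.9 pca 157.3 mean [531.6 287.5  74.1] zmed 74.2
tag side 87 [535.2 286. ] [55.7 49.1] 46.5 pca -155.0 mean [535.6 287.6  72.9] zmed 73.0
side handle [ 0.51882474 -0.02496326  0.1890775 ] 227
```

View pics/s4.png

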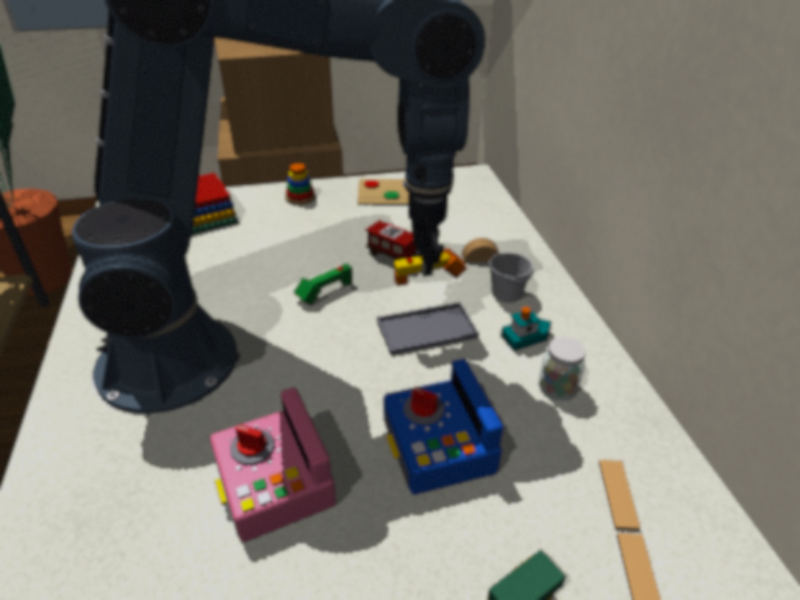

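The side view shows the scanner held level above the tray at (425,265), with the dial and the other toys unmoved.

Call:
{"method": "move_arm", "body": {
  "deltas": [
    [0.7, 2, 0, 0, 1.5],
    [1.7, 5, 0, 0, 1.5],
    [2.8, 8.3, 0, 0, 1.5],
    [4, 11.7, 0, 0, 1.5],
    [5.1, 15.1, 0, 0, 1.5],
    [6.2, 18.4, 0, 0, 1.5],
    [7.4, 21.8, 0, 0, 1.5],
    [8.5, 25.1, 0, 0, 1.5],
    [9.5, 28, 1, 0, 1.5],
    [10.14, 29.92, 2, 0, 1.5],
    [10.14, 29.92, 2.7, 0, 1.5],
    [10.14, 29.92, 3.1, 0, 1.5],
    [10.14, 29.92, 3.1, 0, 1.5],
    [10.14, 29.92, 3.1, 0, 1.5],
    [10.14, 29.92, 3.1, 0, 1.5]
  ]
}}

```text
t: 11.78
tcp_pos: [0.4091, 0.2758, 0.1321]
tool_rot: [-0.144, 3.138, 0.0]
ft_force: [-0.1, -0.6, -1.1]
opening: 0.296
finger_force: 59.1
```

Run:
```python
from h import *
from m import rect,box
s=telemetry.get_state();print(s['tcp_pos'],s['tool_rot'],s['ft_force'])
im,p=cloud("top"); np.savez("t5",im=im,p=p); H,S,V=[x.astype(int) for x in cv2.split(cv2.cvtColor(im,cv2.COLOR_RGB2HSV))]
yel=(H>20)&(H<33)&(S>150); ora=(H>5)&(H<18)&(S>150)
b=box(150,200,330,420)
for n,m in(("handle",yel),("head",ora),("all",yel|ora)):
    try: rect(p,m&b,n,(.1,.2))
    except Exception as e: print(n,e)
rect(p,(S<90)&box(190,235,260,300),"tag",(.06,.09))
plan(.4084,.276,.1312,95.3)
imw,_=optics.snapshot('wrist')
cv2.imwrite('pics/t5.png',np.hstack([cv2.resize(im[130:230,90:190,::-1],(384,384)),imw[:,64:448,::-1]]))
```

```text
[0.40911882 0.27577759 0.13205628] [-1.43921621e-01  3.13791533e+00  2.95296453e-04] [-0.0833474  -0.5724894  -1.10901364]
handle 158 [371.  271.3] [45.  23.9] 6.0 pca 177.2 mean [368.  268.3 161.3] zmed 161.9
head 274 [470.  281.7] [45.8 47.8] 1.0 pca 63.5 mean [473.7 277.4 153.7] zmed 154.5
all 342 [462.5 280.4] [64.  45.2] 5.9 pca -145.1 mean [468.7 276.8 155.2] zmed 157.6
tag 298 [531.8 287.1] [47.3 46.4] 46.1 pca 95.4 mean [532.2 287.3  74.1] zmed 74.1
psi 95.3 delta [0.06 0.03 0.08] turn -0.001 q6 0.5 t 11.82
```

View pics/t5.png

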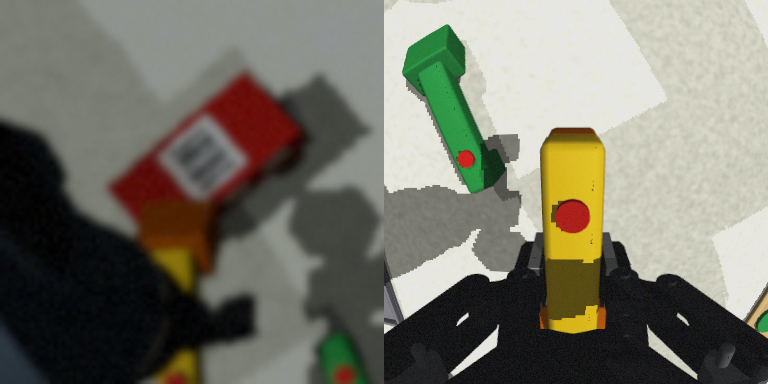

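The top crop shows the head at (178,230), pointing at the tag at (203,157), with the carriage unmoved. The wrist crop shows the scanner straight in the grip. I'll hold here.

Call:
{"method": "move_arm", "body": {
  "deltas": [
    [0, 0, 0, 0, 1.5],
    [0, 0, 0, 0, 1.5],
    [0, 0, 0, 0, 1.5],
    [0, 0, 0, 0, 1.5],
    [0, 0, 0, 0, 1.5],
    [0, 0, 0, 0, 1.5],
    [0, 0, 0, 0, 1.5],
    [0, 0, 0, 0, 1.5],
    [0, 0, 0, 0, 1.5],
    [0, 0, 0, 0, 1.5],
    [0, 0, 0, 0, 1.5],
    [0, 0, 0, 0, 1.5],
    [0, 0, 0, 0, 1.5],
    [0, 0, 0, 0, 1.5],
    [0, 0, 0, 0, 1.5],
    [0, 0, 0, 0, 1.5]
  ]
}}

```text
t: 13.88
tcp_pos: [0.4088, 0.2759, 0.1318]
tool_rot: [0.145, -3.138, 0.0]
ft_force: [-0.5, 0.3, -1.5]
opening: 0.294
finger_force: 59.1
```

Call:
{"method": "move_arm", "body": {
  "deltas": [
    [0, 0, -1, 0, 1.5],
    [0, 0, -3, 0, 1.5],
    [-1, -3, -3.1, 0, 1.5],
    [-2.2, -6.5, -3.1, 0, 1.5],
    [-3.4, -10, -3.1, 0, 1.5],
    [-4.6, -13.5, -3.1, 0, 1.5],
    [-5.8, -17, -3.1, 0, 1.5],
    [-7, -20.5, -3.1, 0, 1.5],
    [-8.1, -24, -3.1, 0, 1.5],
    [-9.2, -27, -3.1, 0, 1.5],
    [-9.8, -29, -3.1, 0, 1.5],
    [-10.14, -29.92, -3.1, 0, 1.5],
    [-10.14, -29.92, -3.1, 0, 1.5],
    [-10.14, -29.92, -3.1, 0, 1.5],
    [-10.14, -29.92, -3.1, 0, 1.5]
  ]
}}

```text
t: 15.75
tcp_pos: [0.5371, -0.012, 0.1629]
tool_rot: [0.146, -3.138, -0.0]
ft_force: [-0.1, 0.3, -1.7]
opening: 0.296
finger_force: 59.2
```

```bash
python3 -c "
from h import *
plan(.5373,-.0129,.0235,95.2);print(telemetry.get_state()['ft_force'])"
```

```text
psi 95.3 delta [-1.000e-02 -1.000e-01  1.394e+01] turn 0.002 q6 -0.12 t 15.75
[-0.11015988  0.32453154 -1.68249054]
```

Call:
{"method": "move_arm", "body": {
  "deltas": [
    [0, 0, 3, 0, 1.5],
    [0, 0, 6, 0, 1.5],
    [0, 0, 9, 0, 1.5],
    [0, 0, 11, 0, 1.5],
    [0, 0, 12.3, 0, 1.5],
    [0, 0, 13, 0, 1.5],
    [0, 0, 13.4, 0, 1.5],
    [0, 0, 13.6, 0, 1.5],
    [0, 0, 13.75, 0, 1.5],
    [0, 0, 13.85, 0, 1.5],
    [0, 0, 13.85, 0, 1.5]
  ]
}}

```text
t: 17.12
tcp_pos: [0.5374, -0.0126, 0.0244]
tool_rot: [-0.145, 3.138, 0.0]
ft_force: [0.2, -0.4, -0.7]
opening: 0.298
finger_force: 59.2
```

Call:
{"method": "move_arm", "body": {
  "deltas": [
    [0, 0, 0.05, 0, 1.5],
    [0, 0, 0.1, 0, 1.5],
    [0, 0, 0.1, 0, 1.5]
  ]
}}

```text
t: 17.5
tcp_pos: [0.5375, -0.0126, 0.0241]
tool_rot: [-0.145, 3.138, -0.0]
ft_force: [-5.1, 1.1, 12.3]
opening: 0.296
finger_force: 61.3
```

Contact is made; release and rise.

Call:
{"method": "move_arm", "body": {
  "deltas": [
    [0, 0, -0.03, 0, 1.5],
    [0, 0, -0.03, 0, 3.2],
    [0, 0, -0.03, 0, 4],
    [0, 0, -0.03, 0, 6],
    [0, 0, -0.03, 0, 6],
    [0, 0, -0.03, 0, 6],
    [0, 0, -3, 0, 6],
    [0, 0, -7, 0, 6],
    [0, 0, -12, 0, 6],
    [0, 0, -18, 0, 6],
    [0, 0, -18, 0, 6],
    [0, 0, -18, 0, 6]
  ]
}}

```text
t: 19.0
tcp_pos: [0.5372, -0.0126, 0.2029]
tool_rot: [0.145, -3.138, 0.0]
ft_force: [0.0, 0.3, -0.4]
opening: 0.705
finger_force: 0.0
```

Run:
```python
from h import *
from m import rect
c=optics.calibration('wrist'); im,d=optics.snapshot('wrist')
v,u=np.mgrid[:384,:512]; a=(u-c['cx'])/c['fx'];b=(v-c['cy'])/c['fy'];th=np.hypot(a,b)+1e-9
p=np.stack([a/th*np.tan(th)*d,b/th*np.tan(th)*d,d],-1)@att(c).T+c['origin']; p[d==0]=np.nan
H,S,V=[x.astype(int) for x in cv2.split(cv2.cvtColor(im,cv2.COLOR_RGB2HSV))]
yel=(H>20)&(H<33)&(S>150); red=((H<6)|(H>172))&(S>150)
k=rect(p,yel|red,"handle",(.045,.075)); q=p[k]
A=np.c_[q[:,:2]-q[:,:2].mean(0),np.ones(len(q))]; print("plane",np.linalg.lstsq(A,q[:,2],rcond=None)[0])
im2,_=optics.snapshot("side")
cv2.imwrite('pics/w6.png',np.hstack([im[...,::-1][:,100:480],im2[...,::-1][:,100:500]]))
print(telemetry.get_state()['ft_force'])
```

```text
handle 2609 [530.6 -12.9] [111.8  25.4] 5.0 pca -174.6 mean [528.  -13.1  55.4] zmed 55.4
plane [-0.00328124  0.00542137  0.0553912 ]
[-1.06998068  0.76021042 -0.44886805]
```

View pics/w6.png

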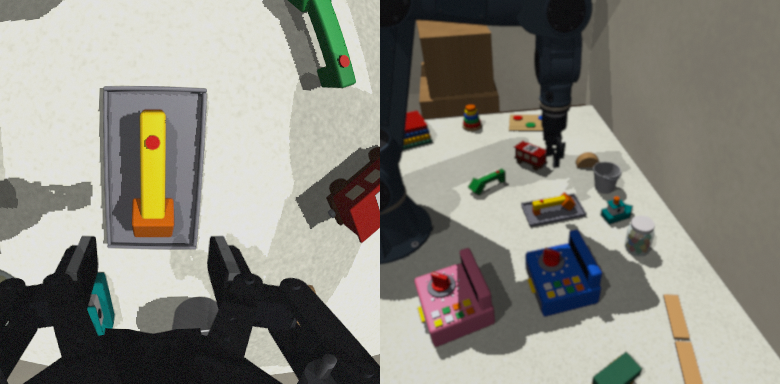

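The scanner lies flat in its tray at its original pose, handle at (153,165) in the left half. The other toys look untouched in the side view.

```bash
python3 -c "
from plant import robot
print(robot.sign_off())"
```

```text
the job is handed in; nothing more can be done
None
```

The job is handed in: the dial is at its off stop, the scanner was held about 7 cm from the tag for over 2 s (aim within an estimated 4 mm of its middle) and now lies flat in its tray, and the other toys look unmoved.

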